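# Clamp a steel bar against the stop with a thumbscrew

## Task

Get the square steel bar ready for sawing: slide it along the channel of the fixture until its end sits home against the end stop, without ramming it. Then turn the knurled thumbscrew on the bridge clockwise until it seats on the bar and holds it tight, stop as soon as the resistance has clearly risen so that you do not overtighten it, and let go. Leave the spanner, pliers, nut and gusset plate where they lie.

Things in the scene. Friction and masses are not known exactly. Their poses are not given: they have to be found in the camera images.
- fixture: bar fixture fixed to the bench: grey base plate 90 x 212 x 12 mm with a channel along its y axis between two steel rails (19 mm apart inside, 10 mm high, from y = -90 to +110 mm). Origin: on the channel's centre line at bench-top height; y points along the channel away from the end stop, z up. Base plate from y = -102 to +110 mm, its top (channel floor) 12 mm above the bench.
- channel_mouth (a point): point on the channel floor at its open end (fixture y = +110 mm), where base plate and rails end and the bar juts out. Axes of the fixture.
- bridge_top (a point): centre of the top face of the dark steel bridge over the channel (fixture y = -30 mm), on the thumbscrew's axis, 50 mm above the bench. The bridge is 82 mm across the channel (x), 34 mm along it (y), 12 mm thick; on top a 3 mm high brass bush (20 mm dia.) round the screw and 2 mm high screw heads 34 mm to either side. Axes of the fixture.
- end_stop: steel block 50 x 14 x 28 mm fixed across the channel at its -y end. Origin: centre of the face that the bar's end must meet (26 mm above the bench top); its y axis points along the channel, out of that face towards the bar.
- thumbscrew: round knurled aluminium knob, 34 mm dia., 24 mm high, axis upright, above the bridge; origin: middle of the knob, 73 mm above the bench; its lower edge is 11 mm above the bridge. It turns in place, neither rising nor sinking. Clockwise from above (yaw falling) tightens; it stops dead 0.1 rad the wrong way. Turning free it takes 0.08 N m of friction either way, a little more when fast.
- screw_axis (a point): point on the thumbscrew's axis 28 mm above the bench, level with the bar's top. The screw's brass foot comes down here 5 mm per rad; it starts 4 to 10 mm up, differently each time, and touches after 0.8 to 2.1 rad. From there it springs back harder and harder, by about 1 N m per rad (5 mN m per N of pressing). Tight at 0.15 to 0.3 N m besides friction, too tight at 0.42. Let go, it eases back a little.
- bar: dark square steel bar 16 x 260 x 16 mm, 0.42 kg, lying in the channel with its long (y) axis along it, 1.5 mm play either side; its underside is 12 mm and its top 28 mm above the bench top. Origin: centre of its underside; its y axis points away from the end stop. Its free end juts at least 80 mm beyond the base plate, with room to grip it across x there.
- bar_stop_end (a point): centre of the bar's end face towards the end stop; starts 15 to 35 mm away from the stop's face. Same axes as the bar.
- bar_free_end (a point): centre of the bar's other end face, jutting out of the channel. Same axes as the bar.
- spanner: bystander: bright combination spanner 33 x 205 x 8 mm lying on the bench in front of the fixture, origin under its centre
- pliers: bystander: red-handled pliers 66 x 187 x 16 mm lying on the bench to the right, origin under their centre
- nut: bystander: steel hexagon nut 30 x 34 x 16 mm on the bench to the left, origin under its centre
- gusset: bystander: dark triangular steel plate 58 x 61 x 8 mm on the bench to the left, origin under its centre

How it is judged:
On the way, in this order (a step that is already met when the one before it is completed fails the run):
1. the bar's end is home against the end stop (gap under 2 mm), the thumbscrew not yet on the bar (y of bar_stop_end in the frame of end_stop below 0.002 m and contact force between thumbscrew and bar below 1 N), for 0.2 s.
2. the thumbscrew is tightened on the bar (20 N or more) (contact force between thumbscrew and bar above 20 N), for 0.2 s.
At the end, for the whole second after the job is handed in: the bar lies still with its end within 2.5 mm of the end stop's face, and the thumbscrew, let go, still presses on it with 6 N or more (y of bar_stop_end in the frame of end_stop below 0.002 m and contact force between thumbscrew and bar above 6 N and linear speed of bar below 0.01 m/s); the robot touches nothing.
It fails at once if the thumbscrew is overtightened (it presses on the bar with more than 85 N) (contact force between thumbscrew and bar above 85 N).
It fails at once if the bar is rammed into the end stop (more than 40 N) (contact force between bar and end_stop above 40 N).
It fails at once if the spanner, pliers, nut or gusset plate is shifted by more than 25 mm (distance of any of spanner, pliers, nut, gusset from where it was at the start of the episode above 0.025 m).
It also fails if it takes over 72 s, if anything falls off the work surface, if the arm or the gripper's body presses on something with over 40 N, if the wrist force passes 120 N, or if a joint passes its speed limit or range.

## Robot

A 6-joint arm with a two-finger parallel gripper is mounted at the origin on a cart in front of the work surface, level with it; the furniture and walls round the work are solid. World frame = base frame: x ahead of the robot, y to its left, z up, the work surface at z = 0. Lengths are in m, angles in rad, forces in N, time in s.
With the tool pointing down it reaches from about 0.3 to 0.775 m from the base axis. Payload 14.6 kg.
Tool frame: the origin (TCP) lies at the very end of the fingers, on their centre line; the grasp point (between the pads) lies 19 mm behind it; x points along the fingers, z is the direction in which the jaws open and shut, and the axes are right-handed (so a half turn about x gives the same grasp; the last joint's range is limited). The gripper opens to 94 mm and grips with 3 to 60 N. Pads are 16 mm wide; open, the fingers measure 119 mm over their backs; the gripper's body (75 mm by 177 mm) begins 78 mm behind the grasp point.
Start: joints at [1.082, 0.3, 1.521, -0, 1.321, -0.067], TCP at [0.225, 0.502, 0.205] pointing down, gripper open.
Joint ranges: [-3.03, 3.03], [-0.79, 2.21], [0.23, 2.52], [-1.04, 4.18], [0, 3.07], [-2.55, 2.55]. Speed limits (rad/s): [2.22, 2.22, 2.57, 3.14, 3.14, 3.14].

## Interface

Orientations are given as [roll, pitch, yaw] about the fixed x, y, z axes, in that order (R = Rz(yaw) Ry(pitch) Rx(roll)).
In Python, from station import ctrl gives the robot as it stands. The module is installed in compiled form; this text tells all that it offers.
- The arm moves only by the tool servo_tool, never from a script. Its argument "motion" is one flat list of numbers, 4 for each row, row after row: the shift along the tool's x, y, z in mm, then the turn about the tool's x in degrees. In form: [dx, dy, dz, roll, dx, dy, dz, roll, ...]. A call has 1 to 20 rows; each row is the pose to reach, as a shift and turn from the pose commanded when the call began, along the tool's axes at that moment; what a row does not reach only later rows make up. A row lasts 1/8 s, in which the tool goes at most 62.5 mm and 10.7 degrees, less where a joint would pass 70% of its speed; a pose out of reach is approached as far as the arm can. A call with a gripper value outside its range is refused whole. "gripper" is the opening, from 0 (shut) to 1 (fully open), set as the call begins (left out, the last holds). The fingers move at their own pace and stop on an object; "force" is the grip in N (left out, the last holds). Time passes only in rows, so rows that repeat a pose let the fingers close. It gives the time, the measured TCP pose, the force and the opening at its end, in the units of the state.
- ctrl.get_obs(): the state, without advancing time (a new reading comes with each control period).
- ctrl.camera(name): name is "scene" or "top" or "wrist"; returns a dict with "color" (480x640x3 uint8, red, green, blue), "z_map" (480x640 float32, m along the optical axis (not along the pixel's ray), 0 where there is no reading), "fx", "fy", "cx", "cy" (pixels), "rvec" (rotation vector, rad) and "tvec" (3), from world to camera coordinates, as OpenCV has them. Camera axes: x right, y down, z forward; pixel columns grow to the right and rows downward; lengths in m; the calibration is good to about 2 mm. A picture is of the moment at which its call begins.
- ctrl.hand_in(): hands the job in, once; it reports no verdict.
The state is a dict: "time_s": time; "qpos": joint angles; "joint_vel": joint speeds; "tau": joint torques, N m; "ee_pos": TCP position; "eef_rot": TCP orientation; "force": force on the tool from outside, world axes, zero at the start; "moment": the same for the moment, N m; "grip_width": finger opening in m.
Only numpy, scipy, OpenCV 4.12 (cv2) and the standard library are available. Lean on these libraries where they do the work, as an engineer would, in place of code of your own. Each camera call takes 0.05 s, during which the arm holds its last target.

## Working session

There is one attempt and no reset: what is moved stays moved. The work goes in short steps, Python scripts to look and compute and a tool call to move; the robot and the scene stay as the last step left them, time stands still between calls to the robot, and variables do not carry over. Pictures are saved under pics/ and viewed, and the job is handed in when it is done.

Besides the shell and the picture viewer there is one more tool, called in YAML: its name, and indented under it one key for each argument. servo_tool: Moves the arm, as the interface text tells. Its arguments: {"type":"object","properties":{"motion":{"type":"array","items":{"type":"number"}},"gripper":{"type":"number"},"force":{"type":"number"}},"required":["motion"]}

```bash
ls; mkdir -p pics
cat > h.py <<'E'
import numpy as np, cv2
from station import ctrl
def cam(n):
    c=ctrl.camera(n); c['R']=cv2.Rodrigues(np.array(c['rvec'],float))[0]; c['t']=np.array(c['tvec'],float).ravel(); return c
def ray(c,u,v,z):
    d=c['R'].T@np.array([(u-c['cx'])/c['fx'],(v-c['cy'])/c['fy'],1.]); o=-c['R'].T@c['t']
    return o+d*(z-o[2])/d[2]
def proj(c,p):
    q=c['R']@np.array(p)+c['t']; return c['fx']*q[0]/q[2]+c['cx'],c['fy']*q[1]/q[2]+c['cy']
def cloud(c):
    z=c['z_map']; v,u=np.mgrid[:480,:640]
    P=np.stack([(u-c['cx'])/c['fx']*z,(v-c['cy'])/c['fy']*z,z],-1)
    W=(P-c['t'])@c['R']; W[z==0]=np.nan; return W
def save(c,n): cv2.imwrite('pics/'+n,c['color'][...,::-1])
E
python3 - <<'E'
from h import *
print(ctrl.get_obs())
for n in('top','scene','wrist'):
    c=cam(n); save(c,n+'0.png'); np.savez(n+'0.npz',**c); print(n,-c['R'].T@c['t'])
E
```

```text
pics
{'time_s': 0.0, 'qpos': array([ 1.08238835e+00,  3.00459560e-01,  1.52158920e+00, -9.07514527e-06,
        1.32071580e+00, -6.65785206e-02]), 'joint_vel': array([-0.0016843 ,  0.00224051, -0.00111851, -0.00088905,  0.00016573,
       -0.00072496]), 'tau': array([ 1.01253620e-03, -5.31807768e+01, -3.52741277e+01,  7.08496361e-02,
        2.42885237e-02, -3.87166165e-05]), 'ee_pos': array([0.22505334, 0.50155075, 0.20488923]), 'eef_rot': array([ 3.08251473,  1.56962438, -2.05170145]), 'force': array([ 0.33484301,  0.26943337, -0.27593145]), 'moment': array([-0.01510711,  0.06283459,  0.01170088]), 'grip_width': 0.09396126552960676}
top [0.41279656 0.00179523 1.38785162]
scene [-0.13585831 -0.76580654  0.52192195]
wrist [0.15866249 0.5320954  0.38349276]
```

View pics/top0.png

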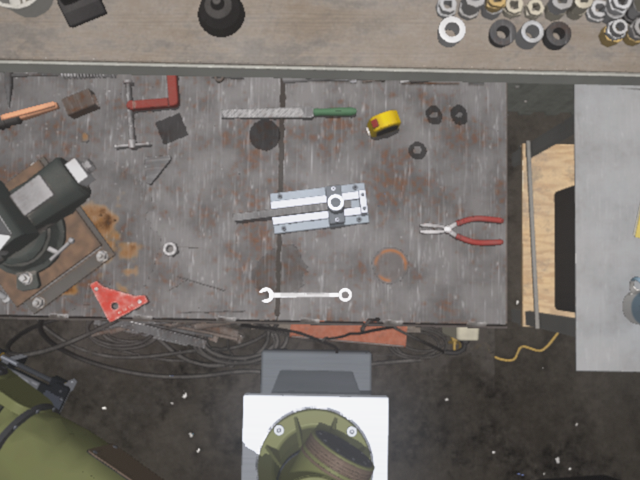

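View pics/scene0.png

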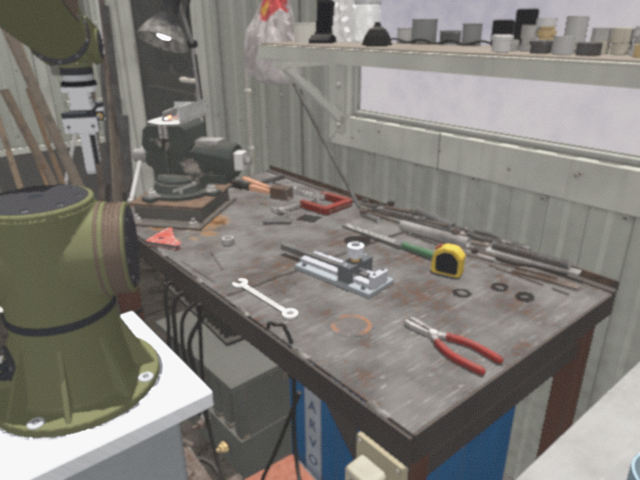

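The top view shows the fixture around pixel (320,207) with its channel running left and the bar jutting to (236,217). The knob is at (336,202), the spanner at (305,295) and the pliers at (465,230). I'll zoom in to measure.

Run:
```python
from h import *
c=dict(np.load('top0.npz')); im=c['color'][165:255,225:385,::-1]
cv2.imwrite('pics/z0.png',cv2.resize(im,None,fx=5,fy=5,interpolation=cv2.INTER_CUBIC))
W=cloud(c)
for u,v in[(240,216),(250,215),(300,198),(300,223),(336,202),(352,202),(363,190),(275,195)]: print(u,v,W[v,u].round(4))
c=dict(np.load('scene0.npz')); im=c['color'][225:305,270:405,::-1]
cv2.imwrite('pics/z1.png',cv2.resize(im,None,fx=5,fy=5,interpolation=cv2.INTER_CUBIC))
```

```text
240 216 [0.5386 0.1744 0.0271]
250 215 [0.5414 0.1527 0.0255]
300 198 [0.582  0.0441 0.019 ]
300 223 [0.5273 0.0432 0.0107]
336 202 [ 0.5668 -0.0337  0.086 ]
352 202 [ 0.5766 -0.0714  0.0096]
363 190 [ 0.5999 -0.0934  0.0388]
275 195 [0.5883 0.0999 0.0128]
```

View pics/z0.png

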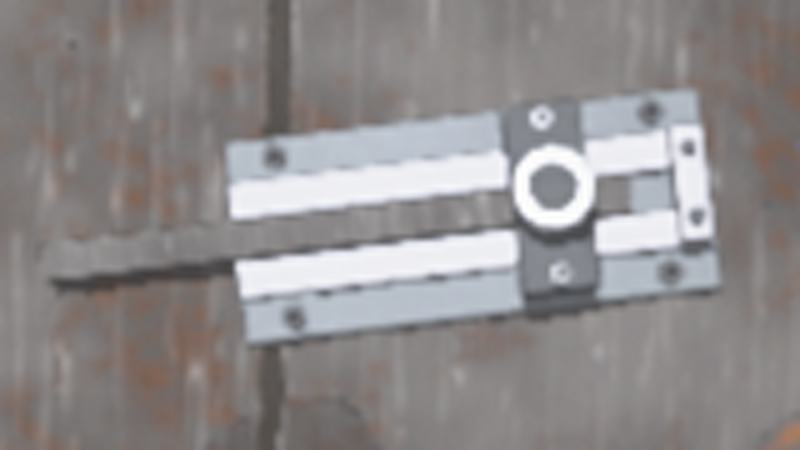

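View pics/z1.png

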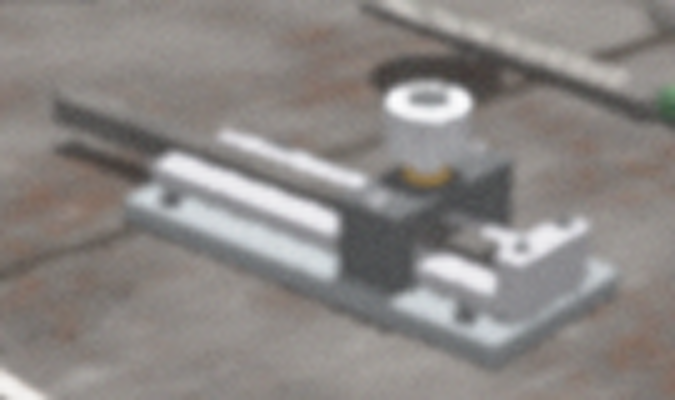

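Run:
```python
from h import *
c=dict(np.load('top0.npz'))
g=lambda x,y:((x+.5)/5-.5+225,(y+.5)/5-.5+165)
P=[ray(c,*g(*p),.012) for p in[(228,142),(698,90),(720,288),(247,343)]]
P=np.array(P);print(P.round(4)); 
print([np.linalg.norm(P[i]-P[(i+1)%4]).round(4) for i in range(4)])
d=(P[0]-P[1]+P[3]-P[2]); ye=np.arctan2(d[1],d[0]); print('ydir deg',np.degrees(ye))
e=np.array([np.cos(ye),np.sin(ye),0]); ctr=P.mean(0); O=ctr-e*.004; print('origin',O)
ex=np.array([e[1],-e[0],0]); print('x axis',ex)
# white mask
im=c['color'][165:255,225:385].astype(int); m=((im.min(2)>225)*255).astype(np.uint8)
n,l,s,cc=cv2.connectedComponentsWithStats(m)
for i in range(1,n):
  if s[i][4]>15:
    r=cv2.minAreaRect(np.argwhere(l==i)[:,::-1].astype(np.float32)); print(s[i],cc[i]+[225,165],r)
k=ray(c,*g(553,186),.085); print('knob',k)
def loc(p): q=p-O; return q@ex,q@e
print('knob in fix',loc(k))
for nm,p,z in[('bar free corner a',(50,240),.028),('b',(53,272),.028),('barstop top',(632,178),.012),('barstop bot',(632,208),.012),('stop face top',(668,130),.04),('stopface b',(682,243),.04)]:
  r=ray(c,*g(*p),z); print(nm,r.round(4),np.round(loc(r),4))
s=dict(np.load('scene0.npz'))
gs=lambda x,y:((x+.5)/5-.5+270,(y+.5)/5-.5+225)
k2=ray(s,*gs(429,101),.085); print('knob scene',k2)
for nm,p in[('origin',O),('knob',O-.03*e+[0,0,.073])]: print(nm,p,'r',np.hypot(*p[:2]))
```

```text
[[ 0.5927  0.1107  0.012 ]
 [ 0.6202 -0.0977  0.012 ]
 [ 0.5321 -0.1088  0.012 ]
 [ 0.5034  0.1001  0.012 ]]
[np.float64(0.2102), np.float64(0.0889), np.float64(0.2108), np.float64(0.0899)]
ydir deg 97.67532074619446
origin [ 0.56262415 -0.00286141  0.012     ]
x axis [0.99104082 0.13355932 0.        ]
[103  27  30  18 206] [341.36407767 199.05339806] ((117.78218841552734, 35.82178497314453), (15.323573112487793, 30.05012321472168), 84.2894058227539)
[ 46  31  55  12 308] [298.41883117 201.56818182] ((73.25520324707031, 36.605430603027344), (5.5954084396362305, 54.44994354248047), 83.0887680053711)
[135  30   6  12  48] [362.72916667 200.64583333] ((137.81997680664062, 35.23999786376953), (11.172287940979004, 4.666904926300049), 81.8698959350586)
[120  43  15   7  87] [352.06896552 211.05747126] ((127.0077133178711, 46.06154251098633), (5.581562519073486, 14.63609790802002), 82.87498474121094)
[ 48  47  55  12 307] [300.29315961 217.30618893] ((75.16108703613281, 52.328956604003906), (5.565324783325195, 54.570274353027344), 83.0887680053711)
knob [ 0.56732141 -0.03204289  0.085     ]
knob in fix (np.float64(0.0007577196113000198), np.float64(-0.029547399704136657))
bar free corner a [0.5458 0.1863 0.028 ] [0.0086 0.1897]
b [0.5318 0.1846 0.028 ] [-0.0056  0.1899]
barstop top [ 0.5803 -0.069   0.012 ] [ 0.0087 -0.0679]
barstop bot [ 0.5669 -0.0692  0.012 ] [-0.0046 -0.0663]
stop face top [ 0.5982 -0.0828  0.04  ] [ 0.0246 -0.084 ]
stopface b [ 0.5489 -0.0897  0.04  ] [-0.0252 -0.0842]
knob scene [ 0.56765329 -0.03505415  0.085     ]
origin [ 0.56262415 -0.00286141  0.012     ] r 0.5626314257610036
knob [ 0.56663093 -0.03259263  0.085     ] r 0.5675675198313072
```

```bash
cat >> h.py <<'E'
from scipy.spatial.transform import Rotation as Ro
O=np.array([.5626,-.0030,0]); ye=np.radians(97.67); e=np.array([np.cos(ye),np.sin(ye),0]); ex=np.array([e[1],-e[0],0])
def plan(target,jaw=None):
    s=ctrl.get_obs(); R=Ro.from_euler('xyz',s['eef_rot']).as_matrix()
    print('t',s['time_s'],'pos',s['ee_pos'].round(4),'q6',s['qpos'][5].round(3),'F',s['force'].round(2),'M',s['moment'].round(3),'w',s['grip_width'].round(4))
    print('axes',R.T.round(3).tolist())
    print('shift mm',(1000*R.T@(np.array(target)-s['ee_pos'])).round(1))
    if jaw is not None:
        j=R.T@jaw; a=np.degrees(np.arctan2(-j[1],j[2])); a=(a+90)%180-90; print('roll deg',a.round(2))
E
python3 - <<'E'
from h import *
g=O+e*.160; g[2]=.1; print(g)
plan(g,ex)
E
```

```text
[0.54124523 0.15556852 0.1       ]Traceback (most recent call last):
  File "<stdin>", line 3, in <module>
  File "h.py", line 19, in plan
    print('t',s['time_s'],'pos',s['ee_pos'].round(4),'q6',s['qpos'][5].round(3),'F',s['force'].round(2),'M',s['moment'].round(3),'w',s['grip_width'].round(4))
                                                                                                                                     ^^^^^^^^^^^^^^^^^^^^^
AttributeError: 'float' object has no attribute 'round'
```

```bash
sed -i "s/s\['grip_width'\].round(4)/round(s['grip_width'],4)/" h.py
python3 - <<'E'
from h import *
g=O+e*.160; g[2]=.1; print(g)
plan(g,ex)
E
```

```text
[0.54124523 0.15556852 0.1       ]
t 0.15 pos [0.2251 0.5016 0.205 ] q6 -0.067 F [-0.39  0.04 -0.24] M [-0.039  0.024  0.038] w 0.0938
axes [[-0.0, -0.001, -1.0], [-0.912, 0.409, -0.0], [0.409, 0.912, -0.001]]
shift mm [ 105.2 -430.1 -186.2]
roll deg 58.16
```

servo_tool:
  motion: [0,-30,-13,4,0,-60,-26,8,0,-90,-39,12,0,-120,-52,16,0,-150,-65,20,0,-180,-78,24,0,-210,-91,29,0,-240,-104,33,0,-270,-117,37,0,-300,-130,41,0,-330,-143,45,0,-360,-156,49,0,-390,-169,53,20,-420,-182,57,40,-430,-186,58.2,60,-430,-186,58.2,80,-430,-186,58.2,100,-430,-186,58.2,105,-430,-186,58.2,105,-430,-186,58.2]
  gripper: 0.6
  force: 10

```text
time_s: 2.65
ee_pos: [0.5414, 0.1561, 0.1006]
eef_rot: [-3.131, 1.571, -2.998]
force: [0.9, 0.1, 0.6]
grip_width: 0.0566
```

Run:
```python
from h import *
g=O+e*.160; g[2]=.006
plan(g,ex)
c=cam('wrist'); save(c,'w1.png'); print(proj(c,g+[0,0,.022]),proj(c,O+e*.19+[0,0,.028]))
np.savez('w1.npz',**c)
```

```text
t 2.65 pos [0.5414 0.1561 0.1006] q6 0.082 F [0.95 0.08 0.58] M [ 0.002  0.044 -0.044] w 0.0566
axes [[-0.0, -0.0, -1.0], [-0.133, 0.991, -0.0], [0.991, 0.133, -0.0]]
shift mm [94.6 -0.5 -0.2]
roll deg -0.04
(np.float64(321.0995349075516), np.float64(250.29403656621463)) (np.float64(321.0795393006429), np.float64(212.7292774698693))
```

View pics/w1.png

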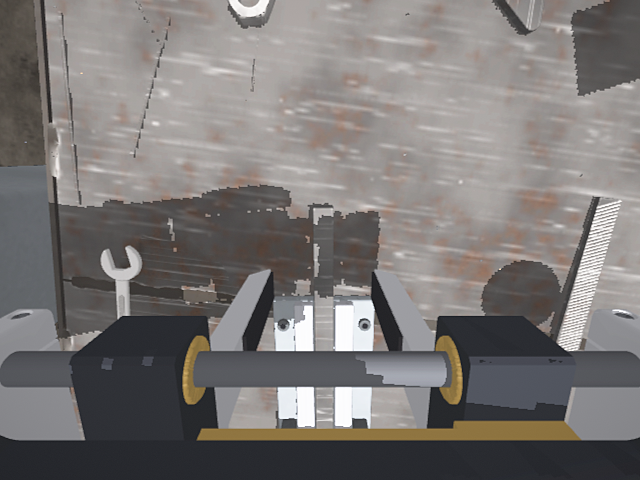

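The wrist view shows the bar end at (322,207), centred between the fingers, with the plate edge at row 297, so it is clear to descend.

servo_tool:
  motion: [20,0,0,0,45,0,0,0,65,0,0,0,80,0,0,0,90,0,0,0,94,0,0,0,94,0,0,0]

```text
time_s: 3.58
ee_pos: [0.5415, 0.1561, 0.0067]
eef_rot: [0.049, 1.57, 0.182]
force: [-0.3, -0.2, -0.0]
grip_width: 0.0563
```

servo_tool:
  motion: [0,0,0,0,0,0,0,0,0,0,0,0,0,0,0,0,0,0,0,0,0,0,0,0,0,0,0,0,0,0,0,0]
  gripper: 0.0
  force: 10

```text
time_s: 4.58
ee_pos: [0.5414, 0.1561, 0.0065]
eef_rot: [-0.021, 1.571, 0.112]
force: [0.6, -0.2, 1.4]
grip_width: 0.016
```

Run:
```python
from h import *
plan(O,ex)
```

```text
t 4.575 pos [0.5414 0.1561 0.0065] q6 0.082 F [ 0.63 -0.24  1.39] M [-0.03  -0.135  0.076] w 0.016
axes [[0.0, 0.0, -1.0], [-0.133, 0.991, -0.0], [0.991, 0.133, 0.0]]
shift mm [ 6.500e+00 -1.605e+02 -1.000e-01]
roll deg -0.03
```

servo_tool:
  motion: [0,-1.5,0,0,0,-3,0,0,0,-4.5,0,0,0,-6,0,0,0,-7.5,0,0,0,-9,0,0,0,-10.5,0,0,0,-12,0,0,0,-12,0,0]

```text
time_s: 5.7
ee_pos: [0.543, 0.1439, 0.0065]
eef_rot: [-1.336, 1.571, -1.202]
force: [-1.1, 2.0, 3.2]
grip_width: 0.0161
```

Run:
```python
from h import *
plan(O,ex)
c=cam('top'); save(c,'top1.png'); im=c['color'][165:255,225:385,::-1]
cv2.imwrite('pics/z2.png',cv2.resize(im,None,fx=5,fy=5,interpolation=cv2.INTER_CUBIC))
```

```text
t 5.7 pos [0.543  0.1439 0.0065] q6 0.061 F [-1.1   2.03  3.23] M [0.404 0.11  0.033] w 0.0161
axes [[0.0, -0.0, -1.0], [-0.133, 0.991, -0.0], [0.991, 0.133, 0.0]]
shift mm [ 6.500e+00 -1.482e+02 -1.000e-01]
roll deg -0.04
```

View pics/z2.png

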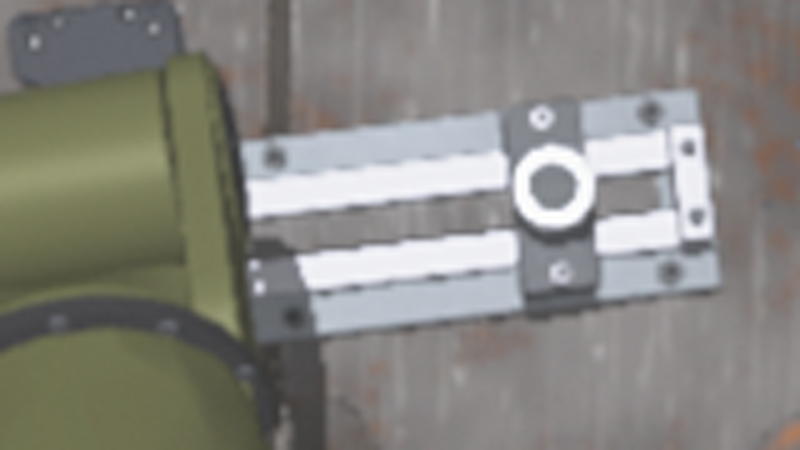

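The bar end has moved from x≈632 to x≈660 in the zoom, with a few mm left to go. I'll go slowly now.

servo_tool:
  motion: [0,-0.5,0,0,0,-1,0,0,0,-1.5,0,0,0,-2,0,0,0,-2.5,0,0,0,-3,0,0,0,-3.5,0,0,0,-4,0,0,0,-4.5,0,0]

```text
time_s: 6.88
ee_pos: [0.5436, 0.1397, 0.0065]
eef_rot: [0.661, 1.571, 0.794]
force: [-0.3, 4.9, 3.5]
grip_width: 0.0157
```

servo_tool:
  motion: [0,-0.4,0,0,0,-0.8,0,0,0,-1.2,0,0,0,-1.6,0,0]

```text
time_s: 7.38
ee_pos: [0.5438, 0.1382, 0.0065]
eef_rot: [0.678, 1.571, 0.811]
force: [-0.5, 5.5, 4.0]
grip_width: 0.0159
```

servo_tool:
  motion: [0,-0.4,0,0,0,-0.8,0,0,0,-1.2,0,0]

```text
time_s: 7.75
ee_pos: [0.5439, 0.137, 0.0065]
eef_rot: [0.656, 1.571, 0.789]
force: [-1.7, 5.8, 3.4]
grip_width: 0.0158
```

Run:
```python
from h import *
plan(O,ex)
c=cam('top'); im=c['color'][165:255,225:385,::-1]
cv2.imwrite('pics/z3.png',cv2.resize(im[15:60,90:150],None,fx=10,fy=10,interpolation=cv2.INTER_CUBIC))
c=cam('scene'); im=c['color'][225:305,270:405,::-1]
cv2.imwrite('pics/z4.png',cv2.resize(im,None,fx=5,fy=5,interpolation=cv2.INTER_CUBIC))
```

```text
t 7.75 pos [0.5439 0.137  0.0065] q6 0.048 F [-1.66  5.82  3.41] M [ 0.871  0.219 -0.011] w 0.0158
axes [[0.0, 0.0, -1.0], [-0.133, 0.991, 0.0], [0.991, 0.133, 0.0]]
shift mm [ 6.500e+00 -1.412e+02 -1.000e-01]
roll deg -0.03
```

View pics/z3.png

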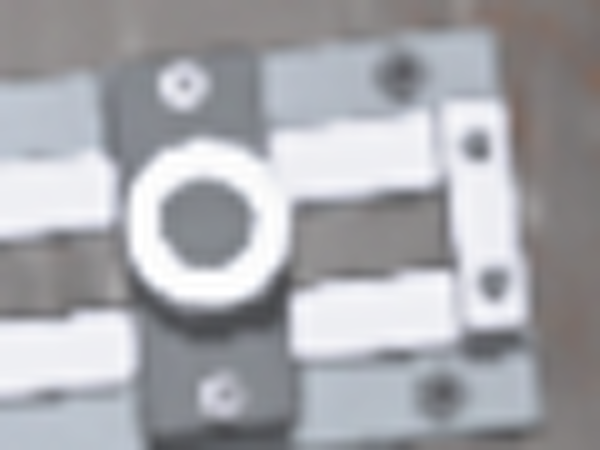

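View pics/z4.png

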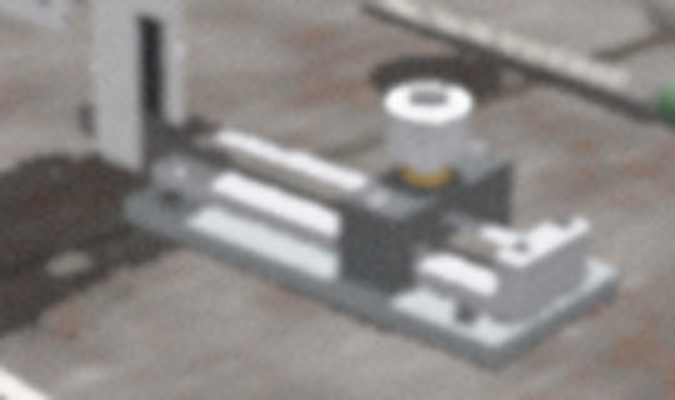

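servo_tool:
  motion: [0,0,0,0,0,0,0,0,0,-0.4,0,0,0,-0.8,0,0,0,-1.2,0,0]
  gripper: 0
  force: 20

```text
time_s: 8.48
ee_pos: [0.544, 0.1368, 0.0065]
eef_rot: [1.367, 1.569, 1.5]
force: [-2.8, 15.4, 2.9]
grip_width: 0.0156
```

servo_tool:
  motion: [0,-0.4,0,0,0,-0.8,0,0]

```text
time_s: 8.72
ee_pos: [0.544, 0.1367, 0.0065]
eef_rot: [1.44, 1.568, 1.574]
force: [-2.6, 20.8, 3.6]
grip_width: 0.0158
```

The tool has stalled and the force has risen to 21 N, so the bar is home. Next I'll ease off and release.

servo_tool:
  motion: [0,0.6,0,0,0,1.2,0,0,0,1.2,0,0]

```text
time_s: 9.1
ee_pos: [0.5439, 0.1368, 0.0065]
eef_rot: [1.386, 1.57, 1.519]
force: [-1.2, 10.0, 4.5]
grip_width: 0.0155
```

servo_tool:
  motion: [0,0,0,0,0,0,0,0,0,0,0,0,0,0,0,0]
  gripper: 0.6

```text
time_s: 9.6
ee_pos: [0.544, 0.1359, 0.0064]
eef_rot: [-2.564, 1.571, -2.431]
force: [-0.5, -0.3, 0.8]
grip_width: 0.0523
```

Run:
```python
from h import *
k=O-e*.0295+[0,0,.130]
plan(k,ex)
c=cam('top'); im=c['color'][165:255,225:385,::-1]
cv2.imwrite('pics/z5.png',cv2.resize(im[15:60,90:150],None,fx=10,fy=10,interpolation=cv2.INTER_CUBIC))
```

```text
t 9.6 pos [0.544  0.1359 0.0064] q6 0.047 F [-0.47 -0.32  0.82] M [-0.09   0.037 -0.013] w 0.0523
axes [[-0.0, -0.0, -1.0], [-0.133, 0.991, -0.0], [0.991, 0.133, -0.0]]
shift mm [-123.6 -169.7    0. ]
roll deg -0.05
```

View pics/z5.png

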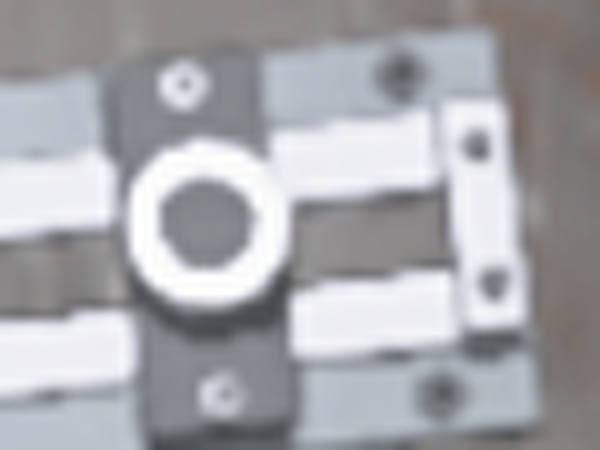

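servo_tool:
  motion: [-30,0,0,0,-65,0,0,0,-100,0,0,0,-123,-15,0,-8,-123,-35,0,-16,-123,-55,0,-24,-123,-75,0,-32,-123,-95,0,-40,-123,-115,0,-48,-123,-135,0,-56,-123,-152,0,-64,-123,-163,0,-72,-123,-169,0,-80,-123,-170,0,-80,-123,-170,0,-80]
  gripper: 0.75

```text
time_s: 11.52
ee_pos: [0.5665, -0.0322, 0.1294]
eef_rot: [1.568, 1.571, 3.094]
force: [0.7, -0.4, 0.6]
grip_width: 0.0704
```

Run:
```python
from h import *
k=np.array([.567,-.033,.058])
plan(k)
c=cam('wrist'); save(c,'w2.png'); print(proj(c,k+[0,0,.027])); np.savez('w2.npz',**c)
```

```text
t 11.525 pos [ 0.5665 -0.0322  0.1294] q6 -1.648 F [ 0.68 -0.41  0.64] M [ 0.092  0.021 -0.056] w 0.0704
axes [[-0.0, 0.0, -1.0], [-0.999, 0.044, 0.0], [0.044, 0.999, 0.0]]
shift mm [71.4 -0.5 -0.7]
(np.float64(320.60325718093156), np.float64(260.8415353145949))
```

View pics/w2.png

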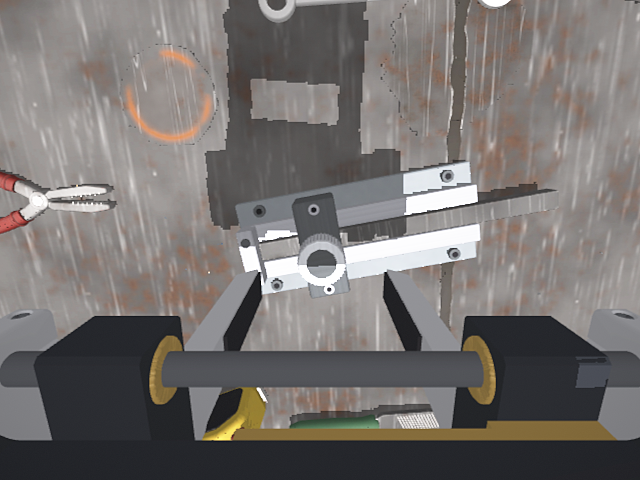

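The knob is at (321,264) against an expected (320.6,260.8), so it sits about 1–2 mm further in +x. I'll descend around it and close.

servo_tool:
  motion: [15,-1,0,0,35,-1.5,0,0,52,-1.5,0,0,65,-1.5,0,0,71,-1.5,0,0,71,-1.5,0,0]

```text
time_s: 12.32
ee_pos: [0.5681, -0.0324, 0.0583]
eef_rot: [1.492, 1.571, 3.021]
force: [0.0, -0.1, 0.1]
grip_width: 0.0706
```

servo_tool:
  motion: [0,0,0,0,0,0,0,0,0,0,0,0,0,0,0,0,0,0,0,0,0,0,0,0]
  gripper: 0
  force: 35

```text
time_s: 13.08
ee_pos: [0.5681, -0.0329, 0.0586]
eef_rot: [-2.867, 1.57, -1.338]
force: [-0.9, -5.2, 1.2]
grip_width: 0.034
```

```bash
cat >> h.py <<'E'
def avg(n=8):
    S=[]
    for _ in range(n):
        ctrl.camera('wrist'); s=ctrl.get_obs(); S.append(np.r_[s['force'],s['moment'],s['tau'][5],s['qpos'][5]])
    S=np.array(S); print('t',round(s['time_s'],2),'F',S.mean(0)[:3].round(2),'M',S.mean(0)[3:6].round(3),'sdMz',S.std(0)[5].round(3),'tau6',S.mean(0)[6].round(3),'q6',S.mean(0)[7].round(4),'w',round(s['grip_width'],4),'pos',s['ee_pos'].round(4))
E
python3 -c "
from h import *
avg()"
```

```text
t 13.47 F [-1.18 -5.66  1.59] M [-0.975  0.119  0.043] sdMz 0.045 tau6 0.02 q6 -1.6509 w 0.0332 pos [ 0.5681 -0.0329  0.0586]
```

servo_tool:
  motion: [0,0,-0.7,0,0,0,-0.7,5,0,0,-0.7,10,0,0,-0.7,15,0,0,-0.7,20,0,0,-0.7,25,0,0,-0.7,30,0,0,-0.7,35,0,0,-0.7,40,0,0,-0.7,40]

```text
time_s: 14.72
ee_pos: [0.5683, -0.0325, 0.0586]
eef_rot: [0.053, 1.57, 0.885]
force: [1.7, 4.8, 1.4]
grip_width: 0.0336
```

```bash
python3 -c "
from h import *
avg()"
```

```text
t 15.12 F [2.19 5.35 0.87] M [ 0.943 -0.376 -0.084] sdMz 0.029 tau6 -0.027 q6 -0.9561 w 0.0335 pos [ 0.5683 -0.0325  0.0586]
```

servo_tool:
  motion: [0,0,0,0,0,0,0.3,4,0,0,0.3,8,0,0,0.3,12]

```text
time_s: 15.62
ee_pos: [0.5684, -0.0324, 0.0586]
eef_rot: [0.312, 1.57, 0.934]
force: [2.8, 4.8, 2.2]
grip_width: 0.0331
```

```bash
python3 -c "
from h import *
s=ctrl.get_obs();print(s['moment'].round(3),s['tau'][5].round(3),s['joint_vel'][5].round(3),s['force'].round(1))
avg(6)"
```

```text
[ 0.863 -0.285  0.151] -1.023 0.554 [2.8 4.8 2.2]
t 15.93 F [1.54 5.38 1.44] M [ 0.896 -0.281 -0.056] sdMz 0.032 tau6 0.04 q6 -0.7455 w 0.0336 pos [ 0.5684 -0.0324  0.0586]
```

servo_tool:
  motion: [0,0.2,0.15,2,0,0.4,0.3,4,0,0.4,0.3,6]

```text
time_s: 16.3
ee_pos: [0.5685, -0.0324, 0.0586]
eef_rot: [-0.458, 1.57, 0.058]
force: [3.0, 4.3, 1.8]
grip_width: 0.0332
```

```bash
cat >> h.py <<'E'
def rd(n=4):
    s=ctrl.get_obs();print('moving',s['moment'].round(3),'v',s['joint_vel'][5].round(3),s['force'].round(1),'q6',s['qpos'][5].round(4))
    avg(n)
E
python3 -c "
from h import *
rd()"
```

```text
moving [ 0.63  -0.598  0.142] v 0.282 [3.  4.3 1.8] q6 -0.6369
t 16.5 F [3.98 3.6  1.78] M [ 0.647 -0.633 -0.055] sdMz 0.055 tau6 0.036 q6 -0.6373 w 0.033 pos [ 0.5685 -0.0324  0.0586]
```

servo_tool:
  motion: [0,0,0,2,0,0,0,4,0,0,0,6]

```text
time_s: 16.88
ee_pos: [0.5685, -0.0323, 0.0586]
eef_rot: [-0.282, 1.57, 0.13]
force: [3.6, 4.2, 1.4]
grip_width: 0.0336
```

```bash
python3 -c "
from h import *
rd()"
```

```text
moving [ 0.68  -0.703  0.151] v 0.277 [3.6 4.2 1.4] q6 -0.5328
t 17.07 F [4.12 4.13 0.86] M [ 0.69  -0.754 -0.001] sdMz 0.04 tau6 0.054 q6 -0.5328 w 0.0331 pos [ 0.5686 -0.0323  0.0586]
```

servo_tool:
  motion: [0,0,0,2,0,0,0,4,0,0,0,6]

```text
time_s: 17.45
ee_pos: [0.5686, -0.0323, 0.0586]
eef_rot: [-0.174, 1.57, 0.133]
force: [4.8, 4.5, 0.9]
grip_width: 0.0329
```

```bash
python3 -c "
from h import *
rd()"
```

```text
moving [ 0.693 -0.81   0.125] v 0.278 [4.8 4.5 0.9] q6 -0.4281
t 17.65 F [4.84 4.44 0.93] M [ 0.717 -0.808 -0.027] sdMz 0.024 tau6 0.054 q6 -0.4281 w 0.0335 pos [ 0.5686 -0.0323  0.0586]
```

servo_tool:
  motion: [0,0.25,0.5,2,0,0.25,0.5,4,0,0.25,0.5,6]

```text
time_s: 18.02
ee_pos: [0.5687, -0.0322, 0.0586]
eef_rot: [-1.209, 1.57, -1.009]
force: [2.0, 0.7, 3.8]
grip_width: 0.0335
```

```bash
python3 -c "
from h import *
rd()"
```

```text
moving [-0.047 -0.319  0.153] v 0.277 [2.  0.7 3.8] q6 -0.3213
t 18.23 F [ 2.06 -0.7   3.71] M [-0.194 -0.263 -0.044] sdMz 0.078 tau6 0.05 q6 -0.3221 w 0.0334 pos [ 0.5687 -0.0322  0.0586]
```

servo_tool:
  motion: [0,0,0,2,0,0,0,4,0,0,0,6]

```text
time_s: 18.6
ee_pos: [0.5688, -0.0322, 0.0585]
eef_rot: [-0.796, 1.57, -0.7]
force: [2.4, -2.9, 4.2]
grip_width: 0.0334
```

```bash
python3 -c "
from h import *
rd()"
```

```text
moving [-0.52  -0.39   0.155] v 0.276 [ 2.4 -2.9  4.2] q6 -0.2164
t 18.8 F [ 2.62 -3.17  4.96] M [-0.674 -0.413 -0.041] sdMz 0.041 tau6 0.052 q6 -0.2174 w 0.0332 pos [ 0.5688 -0.0322  0.0586]
```

servo_tool:
  motion: [0,0,0,2,0,0,0,4,0,0,0,6]

```text
time_s: 19.18
ee_pos: [0.5689, -0.0322, 0.0586]
eef_rot: [-0.42, 1.57, -0.429]
force: [3.9, -4.9, 4.0]
grip_width: 0.0333
```

```bash
python3 -c "
from h import *
rd(2)"
```

```text
moving [-0.854 -0.602  0.1  ] v 0.277 [ 3.9 -4.9  4. ] q6 -0.1117
t 19.27 F [ 3.72 -4.32  4.92] M [-0.846 -0.578 -0.004] sdMz 0.052 tau6 0.06 q6 -0.1108 w 0.0337 pos [ 0.5689 -0.0322  0.0586]
```

servo_tool:
  motion: [0,0,0,2,0,0,0,4,0,0,0,6]

```text
time_s: 19.65
ee_pos: [0.5689, -0.0322, 0.0586]
eef_rot: [-0.324, 1.57, -0.438]
force: [3.9, -4.3, 4.6]
grip_width: 0.0333
```

```bash
python3 -c "
from h import *
rd(2)"
```

```text
moving [-0.768 -0.686  0.181] v 0.278 [ 3.9 -4.3  4.6] q6 -0.007
t 19.75 F [ 4.11 -3.84  4.92] M [-0.813 -0.625  0.058] sdMz 0.019 tau6 0.111 q6 -0.0062 w 0.0336 pos [ 0.5689 -0.0322  0.0586]
```

Resistance may be starting to rise, so I'll use smaller steps.

servo_tool:
  motion: [0,0,0,1.3,0,0,0,2.6,0,0,0,4]

```text
time_s: 20.12
ee_pos: [0.569, -0.0322, 0.0586]
eef_rot: [-0.25, 1.57, -0.433]
force: [3.4, -4.2, 5.6]
grip_width: 0.0331
```

```bash
python3 -c "
from h import *
rd(6)"
```

```text
moving [-0.828 -0.607  0.213] v 0.196 [ 3.4 -4.2  5.6] q6 0.0623
t 20.43 F [ 4.   -4.18  4.75] M [-0.831 -0.66   0.11 ] sdMz 0.053 tau6 0.142 q6 0.0622 w 0.0337 pos [ 0.569  -0.0322  0.0586]
```

servo_tool:
  motion: [0,0,0,1,0,0,0,2,0,0,0,3]

```text
time_s: 20.8
ee_pos: [0.569, -0.0322, 0.0587]
eef_rot: [-0.144, 1.57, -0.379]
force: [4.3, -4.2, 4.6]
grip_width: 0.0335
```

```bash
python3 -c "
from h import *
rd(6)"
```

```text
moving [-0.928 -0.641  0.212] v 0.139 [ 4.3 -4.2  4.6] q6 0.1144
t 21.1 F [ 4.6  -4.49  4.94] M [-0.85  -0.663  0.205] sdMz 0.031 tau6 0.202 q6 0.1143 w 0.0336 pos [ 0.569  -0.0322  0.0587]
```

Torque is climbing at about 1 N m/rad and is now about 0.15–0.2 above free running. One last small step.

servo_tool:
  motion: [0,0,0,1,0,0,0,2,0,0,0,3.5,0,0,0,3.5]

```text
time_s: 21.6
ee_pos: [0.5691, -0.0322, 0.0587]
eef_rot: [-0.072, 1.57, -0.368]
force: [4.1, -4.7, 7.0]
grip_width: 0.0332
```

```bash
python3 -c "
from h import *
rd(8)"
```

```text
moving [-0.866 -0.703  0.178] v -0.009 [ 4.1 -4.7  7. ] q6 0.1753
t 22.0 F [ 4.02 -4.08  5.67] M [-0.869 -0.681  0.217] sdMz 0.034 tau6 0.215 q6 0.175 w 0.0332 pos [ 0.5691 -0.0322  0.0587]
```

servo_tool:
  motion: [0,0,0,1,0,0,0,2]

```text
time_s: 22.25
ee_pos: [0.5691, -0.0322, 0.0588]
eef_rot: [-0.056, 1.57, -0.387]
force: [3.7, -4.6, 5.8]
grip_width: 0.0332
```

```bash
python3 -c "
from h import *
rd(8)"
```

```text
moving [-0.848 -0.666  0.355] v 0.139 [ 3.7 -4.6  5.8] q6 0.2103
t 22.65 F [ 4.25 -4.33  5.56] M [-0.86  -0.677  0.27 ] sdMz 0.033 tau6 0.289 q6 0.2101 w 0.0336 pos [ 0.5691 -0.0322  0.0588]
```

Moving torque is 0.355, about 0.22–0.27 above friction, so it is tight. Let go and lift off.

servo_tool:
  motion: [0,0,0,0,0,0,0,0,0,0,0,0,0,0,0,0,0,0,0,0,0,0,0,0]
  gripper: 0.8

```text
time_s: 23.4
ee_pos: [0.5686, -0.032, 0.0584]
eef_rot: [-2.285, 1.571, -2.614]
force: [0.1, -0.7, 0.3]
grip_width: 0.0751
```

servo_tool:
  motion: [-15,0,0,0,-40,0,0,0,-70,0,0,0,-100,0,0,0,-125,0,0,0,-140,0,0,0,-140,0,0,0]

```text
time_s: 24.28
ee_pos: [0.5689, -0.0321, 0.1995]
eef_rot: [0.213, 1.569, -0.117]
force: [-0.2, -0.8, -0.2]
grip_width: 0.0753
```

Run:
```python
from h import *
plan(O)
c=cam('wrist'); save(c,'w3.png')
c=cam('scene'); im=c['color'][225:305,270:405,::-1]
cv2.imwrite('pics/z6.png',cv2.resize(im,None,fx=5,fy=5,interpolation=cv2.INTER_CUBIC))
```

```text
t 24.275 pos [ 0.5689 -0.0321  0.1995] q6 0.209 F [-0.24 -0.78 -0.25] M [-0.058  0.112 -0.015] w 0.0753
axes [[0.002, -0.0, -1.0], [0.323, 0.946, 0.0], [0.946, -0.323, 0.002]]
shift mm [199.4  25.4 -15.7]
```

View pics/w3.png

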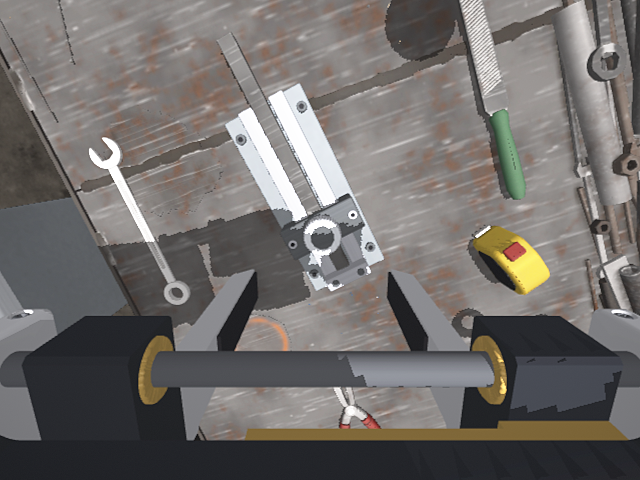

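View pics/z6.png

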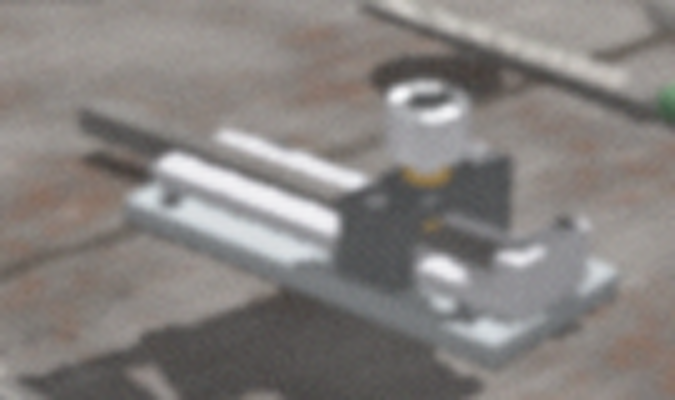

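The bar now reaches the stop at about (505,250) in the scene zoom. The brass foot is down on the bar at (432,222), and the gripper is clear of everything.

```bash
python3 -c "
from h import *
print(ctrl.hand_in())"
```

```text
the job is handed in; nothing more can be done
None
```

The bar is seated against the end stop and clamped by the thumbscrew. I've handed the job in; no verdict was reported.

- **Bar:** I gripped the free end lightly and slid it about 19 mm. It was home when the tool stalled and the push rose to 21 N (limit 40 N). I then eased off and released it. Pictures before and after clamping show its end at the stop face.
- **Thumbscrew:** I turned it clockwise about 106°, with resistance starting to rise around 90–94°. The last moving torque was 0.355 N m, against about 0.14 N m turning free. That is about 0.22–0.27 N m net, or an estimated 45–53 N on the bar. I let go there and lifted clear at about 24 s.
- **Last checks:** The tool force is near zero, the brass foot is visible on the bar, and I saw no sign that the spanner or pliers had moved. I didn't check the nut and gusset in the last pictures, but the arm went nowhere near them while low.
- **Less certain:** Single torque readings scattered by about 0.04 N m, and the moving and settled readings differed by roughly the screw's friction. The clamping force is therefore an estimate. I couldn't measure the force left after release; it should be at least about 16 N if the screw eases back only until friction holds it.

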